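Close the polishing barrel

TASK

Take the black lid out of its wire rack and close the polishing barrel with it: set the lid level on the barrel's neck, turn it backward (counter-clockwise from above) until it drops into the start of the thread, then turn it forward (clockwise) until it is screwed fully home against its stop. Let go of it, and leave the torch, the sanding block and the pliers where they are.

Things in the scene. Friction and masses are not known exactly. Their poses are not given: they have to be found in the camera images.
- lid: screw lid, 78 mm across (80 over its ribs), 29.5 mm high, with a bar grip on top (55.5 mm in all), 130 to 225 g. Origin: centre of its open underside; z runs out through the top. At first it stands on edge in the rack, z level and pointing away from the robot (within 0.5 rad of +x). Its origin's height on the barrel: 77 mm fully home, 83.5 just dropped in, 84 to 91 on the ribs, 88 on the walls
- lid_bar (a point): middle of the lid's bar grip, on the lid's axis 42.5 mm above its underside. The bar is 14 mm wide, 64 mm long (along the lid's y) and 26 mm high. In the rack it is level, 51 mm above the bench, on the far side: it cannot be taken from above until the lid lies flat on its underside
- lid_edge (a point): point of the lid's rim, halfway up its 29.5 mm height, at 39 mm from its axis (the lid's -x side). In the rack this is the topmost point, 90 mm above the bench, free to be pinched across the 29.5 mm
- lid_pins (a point): centre of the lid's three pins, 3.5 mm above the underside. The pins are round, 4 mm thick, 120 degrees apart (one at the lid's +x), and point inward from the skirt (inner radius 36 mm, 26 mm deep) to radius 30.5 mm
- lid_rack: rack for the lid, fixed: wooden foot 80 x 90 x 9 mm with two U-shaped steel wires along its x, 48 mm apart, that carry the lid's rim; their ends stand up 41 mm above the bench before and behind the lid, 32.2 mm apart inside, so the lid leans a little to its bar side (up to 0.13 rad). Origin: centre of the underside. The bench between rack and barrel (from x 0.42 to 0.58 m, y 0.02 to 0.13 m) is free
- barrel: grey polishing barrel, 88 mm across, on a steel foot 112 x 112 mm, fixed to the bench. Origin: centre of the underside, z up. Its shoulder is 70 mm high; above it rises the neck with three equal threads, 120 degrees apart. The threads' angle about the axis differs from run to run and has nothing to do with the barrel's yaw
- barrel_mouth (a point): centre of the neck's top end, 102 mm above the bench, on the axis. The neck has radius 29 mm; its top 6 mm taper to radius 24.5 mm
- barrel_ribs (a point): on the axis, 92.5 mm above the bench: top of the ribs' high ends. Each thread is a rib 2 mm thick, out to radius 34.5 mm, that climbs 7 mm counter-clockwise over 84 degrees (top from 85.5 to 92.5 mm) and ends. At its low end stands a 6 degree wide wall, up to 89.5 mm: clockwise, a pin on the rib runs down and is blocked by it. A pin off a wall counter-clockwise falls 4 mm on a rib: a false start
- barrel_ledge (a point): on the axis, 85 mm above the bench: level ledge on which the pins fall (7.5 mm) past a rib's high end, over 30 degrees up to the next rib's wall, which blocks turning farther back. From here, clockwise turning leads the pins under the ribs and 7 mm down in 1.5 to 1.9 rad, to a stop at the wall: fully home. The lid sinks by its weight if it is held loosely
- torch: black hand torch standing upright, 58 x 68 mm foot, 195 mm tall, loose; origin: centre of its underside. Bystander
- block: sanding block 42 x 72 x 24 mm, loose; origin: centre of its underside. Bystander
- pliers: flat pliers 38 x 134 x 9 mm, lying loose; origin: centre of the underside. Bystander
Mind the look-alikes: they are no part of the job. What is shaped like the lid but yellow is not meant.

How it is judged:
By the outcome, as a careful person would: the job done as asked, in the order asked, and still so for the second after the job is handed in, with the robot touching nothing.
It also fails if it takes over 72 s, if anything falls off the work surface, if the arm or the gripper's body presses on something with over 40 N, if the wrist force passes 120 N, or if a joint passes its speed limit or range.

ROBOT

A 6-joint arm with a two-finger parallel gripper is mounted at the origin on a cart in front of the work surface, level with it; the furniture and walls round the work are solid. World frame = base frame: x ahead of the robot, y to its left, z up, the work surface at z = 0. Lengths are in mm, angles in rad, forces in N, time in s.
With the tool pointing down it reaches from about 300 to 775 mm from the base axis. Payload 14.6 kg.
Tool frame: the origin (TCP) lies at the very end of the fingers, on their centre line; the grasp point (between the pads) lies 19 mm behind it; z points along the fingers, y is the line along which they close (so a half turn about z gives the same grasp; the last joint's range is limited). The gripper opens to 94 mm and grips with 3 to 60 N. Pads are 16 mm wide; open, the fingers measure 119 mm over their backs; the gripper's body (75 mm by 177 mm) begins 78 mm behind the grasp point.
Start: joints at [1.267, 0.3, 1.521, -0, 1.321, -0.067], TCP at [129.024, 534.642, 205.446] pointing down, gripper open.
Joint ranges: [-3.03, 3.03], [-0.79, 2.21], [0.23, 2.52], [-1.04, 4.18], [0, 3.07], [-2.55, 2.55]. Speed limits (rad/s): [2.22, 2.22, 2.57, 3.14, 3.14, 3.14].

INTERFACE

Orientations are given as [roll, pitch, yaw] about the fixed x, y, z axes, in that order (R = Rz(yaw) Ry(pitch) Rx(roll)).
In Python, from cell import manip, camera, get_calibration gives the robot as it stands.
- The arm moves only by the tool arm_command, never from a script. Its argument "targets" is a list of rows, each an object of numbers: "hand": the opening, from -1 (shut) to 1 (fully open), so that 0 is half open; "x", "y", "z": the shift along the tool's x, y, z in m; "yaw": the turn about the tool's z in rad. In form: [{"hand": .., "x": .., "y": .., "z": .., "yaw": ..}, ...]. A call has 1 to 10 rows; each row shifts and turns the commanded pose from where the row before left it, along the tool's axes as they then stand; what a row does not reach is not made up. A row lasts 1/10 s, in which the tool goes at most 50 mm and 8.59 degrees, less where a joint would pass 70% of its speed; a pose out of reach is approached as far as the arm can. A call is refused whole if a number of a shift passes 0.05 or a number of a turn 0.15, either way. A call with a gripper value outside its range is refused whole. The fingers move at their own pace and stop on an object; "newtons" is the grip in N (left out, the last holds). Time passes only in rows, so rows that do not move let the fingers close. It gives the time, the measured TCP pose, the force, the opening and the grip force at its end, in the units of the state.
- manip.read_state(): the state, without advancing time (a new reading comes with each control period).
- camera(name): name is "side" or "top" or "wrist"; returns the picture (384x512x3 uint8, red, green, blue); there is no depth.
- get_calibration(name): a dict with "K" (3x3 intrinsics, pixels), "dist_coeffs" ([k1, k2, p1, p2, k3] as OpenCV has them; the pictures are not rectified), "cam_to_world" (4x4, takes a point from camera to world coordinates). Camera axes: x right, y up, looking along -z (the intrinsics and any distortion apply to the point x, -y, -z); pixel columns grow to the right and rows downward; lengths in mm; the calibration is good to about 2 mm. A picture is of the moment at which its call begins: read the wrist's pose just before it. get_calibration takes no time and is no camera call; for the wrist camera it gives the pose at the moment of the call.
- manip.sign_off(): hands the job in; it is judged then, once.
The state is a dict: "clock": time; "joints": joint angles; "qd": joint speeds; "effort": joint torques, N m; "eef_pos": TCP position; "eef_rot": TCP orientation; "wrist_force": force on the tool from outside, world axes, zero at the start; "moment": the same for the moment, N m; "finger_gap": finger opening in mm; "finger_force": force on a finger pad.
Only numpy, scipy, OpenCV 4.12 (cv2) and the standard library are available. Lean on these libraries where they do the work, as an engineer would, in place of code of your own. Each camera call takes 0.05 s, during which the arm holds its last target. There are 200 camera calls.

## Working session

There is one attempt and no reset: what is moved stays moved. The work goes in short steps, Python scripts to look and compute and a tool call to move; the robot and the scene stay as the last step left them, time stands still between calls to the robot, and variables do not carry over. Pictures are saved under pics/ and viewed, at most 10 in all, crops included, and the job is handed in when it is done.

Besides the shell and the picture viewer there is one more tool, called after "Call:" as a command line: name --argument value ..., lists and objects as JSON in quotes. arm_command: Moves the arm, as the interface text tells. Its arguments: {"type":"object","properties":{"targets":{"type":"array"},"newtons":{"type":"number"}},"required":["targets"]}

```bash
mkdir -p pics; ls; python3 - <<'E'
from cell import manip,camera,get_calibration
import cv2,numpy as np
s=manip.read_state();print(s)
for n in("top","side"):
    c=get_calibration(n);print(n,c)
a=camera("top");b=camera("side")
for n,i in(("top",a),("side",b)):
    cv2.imwrite(f"pics/{n}0.png",cv2.resize(i[:,:,::-1],(800,600),interpolation=cv2.INTER_CUBIC)); np.save(f"pics/{n}0.npy",i)
E
```

```text
pics
{'clock': 0.0, 'joints': array([ 1.26741505e+00,  3.00469897e-01,  1.52159367e+00,  3.60952830e-05,
        1.32066499e+00, -6.66035004e-02]), 'qd': array([ 0.00042085,  0.00074209, -0.00062777, -0.00071785, -0.00054324,
        0.00029899]), 'effort': array([ 1.16140742e-03, -5.31801081e+01, -3.52733409e+01,  7.09695392e-02,
        2.44496902e-02, -8.05746731e-05]), 'eef_pos': array([128.93248728, 534.40834584, 204.88165482]), 'eef_rot': array([-3.14046159e+00, -1.10483593e-04,  2.90480586e+00]), 'wrist_force': array([-0.66565002, -0.67194618, -0.52567439]), 'moment': array([-0.01959884, -0.04081627, -0.01632487]), 'finger_force': 0.0, 'finger_gap': 93.9938256269188}
top {'K': array([[448.32714122,   0.        , 255.94333598],
       [  0.        , 448.32714122, 194.79647134],
       [  0.        ,   0.        ,   1.        ]]), 'dist_coeffs': array([-0.1411342,  0.       ,  0.       ,  0.       ,  0.       ]), 'cam_to_world': array([[-2.79462444e-02,  9.83577128e-01, -1.78311640e-01,
         3.45361156e+02],
       [-9.99609401e-01, -2.74568614e-02,  5.21215403e-03,
         1.33843997e+01],
       [ 2.30677492e-04,  1.78387652e-01,  9.83960260e-01,
         1.14200986e+03],
       [ 0.00000000e+00,  0.00000000e+00,  0.00000000e+00,
         1.00000000e+00]])}
side {'K': array([[357.78114943,   0.        , 255.65566315],
       [  0.        , 357.78114943, 194.6044436 ],
       [  0.        ,   0.        ,   1.        ]]), 'dist_coeffs': array([0.03558161, 0.        , 0.        , 0.        , 0.        ]), 'cam_to_world': array([[-9.96652511e-01,  2.86740714e-02, -7.65608915e-02,
         4.74991131e+02],
       [-8.06843534e-02, -4.96000322e-01,  8.64565622e-01,
         9.45930002e+02],
       [-1.31836104e-02,  8.67848764e-01,  4.96653515e-01,
         6.01143853e+02],
       [ 0.00000000e+00,  0.00000000e+00,  0.00000000e+00,
         1.00000000e+00]])}
```

View pics/top0.png

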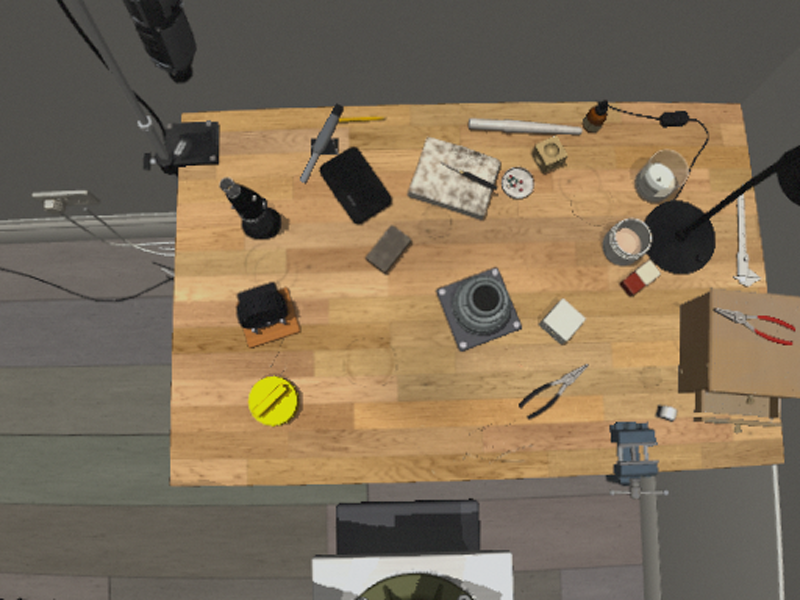

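View pics/side0.png

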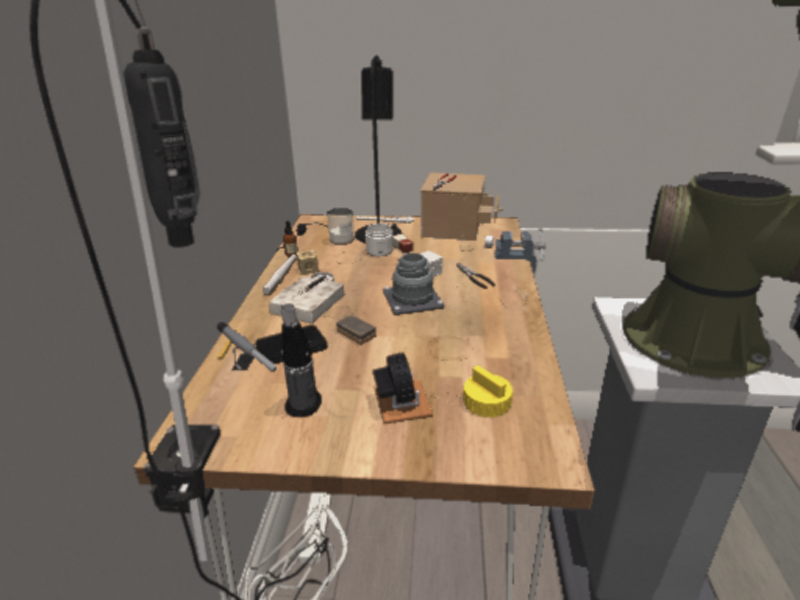

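The top view shows the rack with the black lid at about (265,310), the yellow decoy at (273,400), the barrel at (480,305) and the torch at (262,222), all in the 800-scale picture. The side view confirms the layout, with the lid at (400,375) and the torch at (300,370).

```bash
cat > h.py <<'E'
import numpy as np,cv2
from cell import manip,camera,get_calibration
def cast(cal,px,z):
    px=np.asarray(px,float).reshape(-1,1,2)
    u=cv2.undistortPoints(px,cal["K"],np.array(cal["dist_coeffs"])).reshape(-1,2)
    T=np.array(cal["cam_to_world"]); d=np.c_[u[:,0],-u[:,1],-np.ones(len(u))]@T[:3,:3].T; o=T[:3,3]
    return o+d*((z-o[2])/d[:,2])[:,None]
def proj(cal,P):
    T=np.array(cal["cam_to_world"]); p=(np.atleast_2d(P)-T[:3,3])@T[:3,:3]
    p=p*[1,-1,-1]
    return cv2.projectPoints(p,np.zeros(3),np.zeros(3),cal["K"],np.array(cal["dist_coeffs"]))[0].reshape(-1,2)
E
python3 - <<'E'
from h import *
a=np.load("pics/top0.npy");b=np.load("pics/side0.npy");c=get_calibration("top")
A=cv2.resize(a[170:230,140:205],None,fx=6,fy=6,interpolation=cv2.INTER_CUBIC)
B=cv2.resize(b[215:275,225:290],None,fx=6,fy=6,interpolation=cv2.INTER_CUBIC)
C=cv2.resize(a[165:230,270:340],(390,360),interpolation=cv2.INTER_CUBIC)
im=np.zeros((360*1,780,3),np.uint8);im[:,:390]=A;im[:,390:]=B
cv2.imwrite("pics/crop.png",im[:,:,::-1])
h=cv2.cvtColor(a,cv2.COLOR_RGB2HSV)
roi=np.zeros(a.shape[:2],np.uint8);roi[170:230,140:205]=1
v=a.astype(int).max(2)
m=((v<70)&(roi>0)).astype(np.uint8)
n,l,st,ce=cv2.connectedComponentsWithStats(m)
for i in range(1,n):
    if st[i,4]>30: print("black",st[i],ce[i],cv2.minAreaRect(np.argwhere(l==i)[:,::-1].astype(np.float32)),cast(c,ce[i],65))
m=((h[...,0]<13)&(h[...,1]>150)&(roi>0)).astype(np.uint8)
n,l,st,ce=cv2.connectedComponentsWithStats(m)
for i in range(1,n):
    if st[i,4]>30:
        r=cv2.minAreaRect(np.argwhere(l==i)[:,::-1].astype(np.float32));print("orange",st[i],r,cast(c,cv2.boxPoints(r),9)[:,:2].round(1).tolist())
# barrel foot & mouth
roi[:]=0;roi[165:230,270:340]=1
m=((h[...,1]<90)&(roi>0)).astype(np.uint8)
n,l,st,ce=cv2.connectedComponentsWithStats(m);i=1+st[1:,4].argmax()
r=cv2.minAreaRect(np.argwhere(l==i)[:,::-1].astype(np.float32));print("foot",st[i],r,cast(c,cv2.boxPoints(r),5)[:,:2].round(1).tolist())
m=((v<45)&(roi>0)).astype(np.uint8)
n,l,st,ce=cv2.connectedComponentsWithStats(m);i=1+st[1:,4].argmax()
print("mouth",st[i],ce[i],cast(c,ce[i],102))
E
```

```text
black [152 181  33  32 732] [167.30191257 196.28415301] ((167.30001831054688, 196.90000915527344), (26.563133239746094, 32.88768768310547), 71.56504821777344) [[542.89576655 225.18440318  65.        ]]
foot [ 279  171   55   54 1836] ((306.19244384765625, 197.42640686035156), (43.076271057128906, 43.24110412597656), 69.07550048828125) [[575.5, -51.2], [613.7, -158.4], [506.5, -192.5], [469.8, -86.7]]
mouth [303 183  16  16 197] [310.47208122 190.52284264] [[ 540.50417602 -121.41604288  102.        ]]
```

View pics/crop.png

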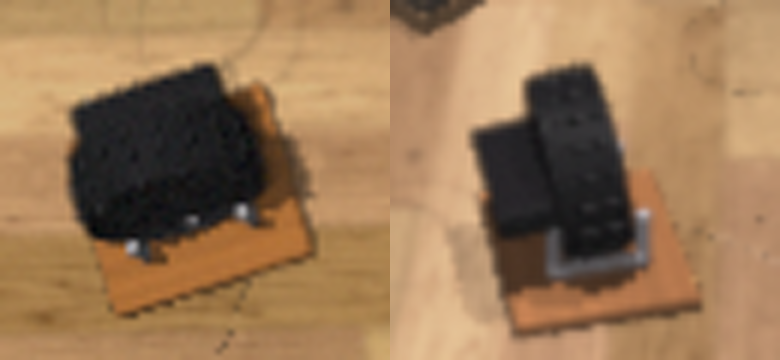

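The left crop is the top view. It shows the lid with its bar toward up-left and the foot corners at (118,315), (313,250) and (262,85). The right crop is the side view, with the lid upright in the wires and the bar on the far side.

```bash
python3 - <<'E'
from h import *
a=np.load("pics/top0.npy");c=get_calibration("top");s=get_calibration("side")
f=lambda p:(140+p[0]/6,170+p[1]/6)
g=lambda p:(225+(p[0]-390)/6,215+p[1]/6)
R=cast(c,[f((118,315)),f((313,250)),f((262,85))],9);print("rack top corners",R.round(1).tolist(), np.linalg.norm(R[0]-R[1]),np.linalg.norm(R[1]-R[2]),"ctr",(R[0]+R[2])/2)
S=cast(s,[g((517,325)),g((700,298)),g((645,170))],9);print("side corners",S.round(1).tolist())
d=R[2]-R[1];e=R[0]-R[1];print("yaw",np.arctan2(d[1],d[0]),np.arctan2(-e[0],e[1]))
# lid top rim corners: side
L=cast(s,[g((527,78)),g((597,65))],88);print("lid top edge side",L.round(1).tolist())
# bar far edge top view z~58
print("bar ends top view",cast(c,[f((72,105)),f((215,65))],58).round(1).tolist())
# torch
k=512/800
print("torch base top",cast(c,[(262*k,222*k),(262*k,238*k)],0).round(1).tolist(),"head",cast(c,[(228*k,184*k)],195).round(1).tolist())
print("torch side foot",cast(s,[(303*k,403*k),(303*k,415*k),(284*k,402*k),(321*k,402*k)],0).round(1).tolist(),"head",cast(s,[(289*k,312*k)],195).round(1).tolist())
print("barrel mouth side",cast(s,[(412*k,259*k)],102))
E
```

```text
rack top corners [[485.6, 255.6, 9.0], [511.4, 171.7, 9.0], [583.9, 193.7, 9.0]] 87.71905662406073 75.72781251584752 ctr [534.71562498 224.61588058   9.        ]
side corners [[559.8, 281.8, 9.0], [486.1, 260.4, 9.0], [513.2, 176.2, 9.0]]
yaw 0.2938700309181548 0.2987602034392014
lid top edge side [[560.0, 220.2, 88.0], [531.8, 209.1, 88.0]]
bar ends top view [[567.4, 265.2, 58.0], [582.6, 205.5, 58.0]]
torch base top [[701.6, 238.5, 0.0], [673.3, 238.1, 0.0]] head [[699.6, 250.4, 195.0]]
torch side foot [[700.6, 237.6, 0.0], [693.8, 266.9, 0.0], [732.8, 237.0, 0.0], [671.3, 233.2, 0.0]] head [[693.8, 270.9, 195.0]]
barrel mouth side [[ 541.06582766 -113.55479977  102.        ]]
```

Call:
arm_command --targets '[{"hand": 1, "x": -0.038, "y": -0.016}, {"hand": 1, "x": -0.038, "y": -0.016}, {"hand": 1, "x": -0.038, "y": -0.016}, {"hand": 1, "x": -0.038, "y": -0.016}, {"hand": 1, "x": -0.038, "y": -0.016}, {"hand": 1, "x": -0.038, "y": -0.016}, {"hand": 1, "x": -0.038, "y": -0.016}, {"hand": 1, "x": -0.038, "y": -0.016}, {"hand": 1, "x": -0.038, "y": -0.016}, {"hand": 1, "x": -0.038, "y": -0.016}]'

```text
schema error: expected keys hand, x, y, z, yaw
```

Call:
arm_command --targets '[{"hand": 1, "x": -0.036, "y": -0.016}, {"hand": 1, "x": -0.036, "y": -0.016}, {"hand": 1, "x": -0.02, "y": -0.008}, {"hand": 1, "yaw": 0.148}, {"hand": 1, "yaw": 0.148}, {"hand": 1, "yaw": 0.148}, {"hand": 1, "yaw": 0.148}, {"hand": 1, "yaw": 0.148}, {"hand": 1, "yaw": 0.148}, {"hand": 1, "yaw": 0.148}]'

```text
schema error: expected keys hand, x, y, z, yaw
```

Call:
arm_command --targets '[{"hand": 1, "x": -0.038, "y": -0.016, "z": 0, "yaw": 0}, {"hand": 1, "x": -0.038, "y": -0.016, "z": 0, "yaw": 0}, {"hand": 1, "x": -0.038, "y": -0.016, "z": 0, "yaw": 0}, {"hand": 1, "x": -0.038, "y": -0.016, "z": 0, "yaw": 0}, {"hand": 1, "x": -0.038, "y": -0.016, "z": 0, "yaw": 0}, {"hand": 1, "x": -0.038, "y": -0.016, "z": 0, "yaw": 0}, {"hand": 1, "x": -0.038, "y": -0.016, "z": 0, "yaw": 0}, {"hand": 1, "x": -0.038, "y": -0.016, "z": 0, "yaw": 0}, {"hand": 1, "x": -0.038, "y": -0.016, "z": 0, "yaw": 0}, {"hand": 1, "x": -0.038, "y": -0.016, "z": 0, "yaw": 0}]'

```text
clock: 1.1
eef_pos: [462.0, 288.7, 205.3]
eef_rot: [-3.141, -0.0, 2.905]
wrist_force: [-0.2, 0.9, 1.3]
finger_gap: 93.8
finger_force: 0.0
```

Call:
arm_command --targets '[{"hand": 1, "x": -0.036, "y": -0.016, "z": 0, "yaw": 0}, {"hand": 1, "x": -0.036, "y": -0.016, "z": 0, "yaw": 0}, {"hand": 1, "x": -0.02, "y": -0.008, "z": 0, "yaw": 0}, {"hand": 1, "x": 0, "y": 0, "z": 0, "yaw": 0.148}, {"hand": 1, "x": 0, "y": 0, "z": 0, "yaw": 0.148}, {"hand": 1, "x": 0, "y": 0, "z": 0, "yaw": 0.148}, {"hand": 1, "x": 0, "y": 0, "z": 0, "yaw": 0.148}, {"hand": 1, "x": 0, "y": 0, "z": 0, "yaw": 0.148}, {"hand": 1, "x": 0, "y": 0, "z": 0, "yaw": 0.148}, {"hand": 1, "x": 0, "y": 0, "z": 0, "yaw": 0.148}]'

```text
clock: 2.1
eef_pos: [540.8, 229.4, 205.1]
eef_rot: [-3.141, 0.0, 1.863]
wrist_force: [0.2, 0.7, 0.0]
finger_gap: 94.0
finger_force: 0.0
```

```bash
cat >> h.py <<'E'
def st():
    s=manip.read_state();p=s["eef_pos"];y=s["eef_rot"][2]
    print("t %.2f"%s["clock"],"pos",p.round(1),"rot",s["eef_rot"].round(3),"close dir %.3f"%((y-np.pi/2+np.pi/2)%np.pi-np.pi/2),"q6 %.2f"%s["joints"][5],"F",s["wrist_force"].round(1),"M",s["moment"].round(2),"gap %.1f ff %.1f"%(s["finger_gap"],s["finger_force"]));return s
def to(x,y,z,s):
    "shift in mm along tool axes to a world target"
    R=cv2.Rodrigues(np.zeros(3))[0]
    from scipy.spatial.transform import Rotation as Ro
    return (Ro.from_euler("xyz",s["eef_rot"]).as_matrix().T@(np.array([x,y,z])-s["eef_pos"])).round(1)
E
python3 - <<'E'
from h import *
s=st();print(to(541,229,140,s))
i=camera("wrist");cv2.imwrite("pics/w1.png",i[:,:,::-1]);np.save("pics/w1.npy",i)
E
```

```text
t 2.10 pos [540.8 229.4 205.1] rot [-3.141  0.     1.863] close dir 0.292 q6 0.05 F [0.2 0.7 0. ] M [-0.06  0.08  0.01] gap 94.0 ff 0.0
[-0.5  0.1 65.1]
```

View pics/w1.png

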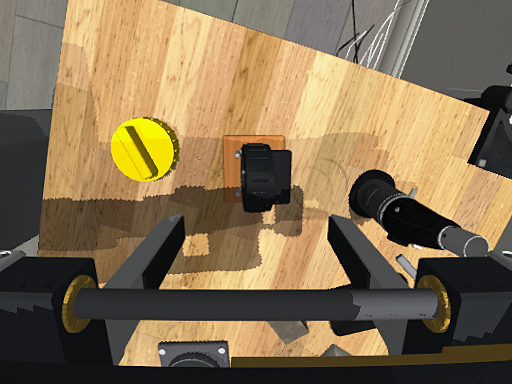

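The wrist view shows the rack square to the image. The lid covers columns 241–272 and rows 143–212, its bar reaches column 291, and the fingertips are at columns 184 and 330.

```bash
python3 - <<'E'
from h import *
c=get_calibration("wrist");s=manip.read_state();print(c["cam_to_world"][:3,3], -c["cam_to_world"][:3,2])
from scipy.spatial.transform import Rotation as Ro
R=Ro.from_euler("xyz",s["eef_rot"]).as_matrix()
T=lambda P:((P-s["eef_pos"])@R).round(1).tolist()
print("z51 ends",T(cast(c,[(257,143),(257,212)],51)))
print("z88 across",T(cast(c,[(241,180),(272,180)],88)),T(cast(c,[(241,180),(272,180)],80)))
print("rack foot",T(cast(c,[(223,135),(284,135),(223,194)],9)))
E
```

```text
[519.47923355 302.71037222 383.68320994] [ 0.07161914 -0.25009284 -0.9655694 ]
z51 ends [[38.2, 1.0, 154.0], [-44.1, 1.1, 154.1]]
z88 across [[4.3, -15.6, 117.1], [4.3, 16.4, 117.0]] [[2.4, -16.1, 125.1], [2.4, 16.8, 125.0]]
rack foot [[43.5, -41.7, 196.1], [43.5, 35.2, 196.0], [-34.0, -43.9, 196.1]]
```

Call:
arm_command --targets '[{"hand": 1, "x": -0.002, "y": 0, "z": 0.03, "yaw": 0}, {"hand": 1, "x": 0, "y": 0, "z": 0.03, "yaw": 0}, {"hand": 1, "x": 0, "y": 0, "z": 0.03, "yaw": 0}, {"hand": 1, "x": 0, "y": 0, "z": 0.03, "yaw": 0}, {"hand": 1, "x": 0, "y": 0, "z": 0.021, "yaw": 0}, {"hand": -0.4, "x": 0, "y": 0, "z": 0, "yaw": 0}, {"hand": -0.6, "x": 0, "y": 0, "z": 0, "yaw": 0}, {"hand": -0.6, "x": 0, "y": 0, "z": 0, "yaw": 0}, {"hand": -0.6, "x": 0, "y": 0, "z": 0, "yaw": 0}]' --newtons 25

```text
clock: 3.05
eef_pos: [542.1, 227.8, 65.8]
eef_rot: [3.14, -0.0, 1.869]
wrist_force: [0.2, -0.5, -0.4]
finger_gap: 65.6
finger_force: 0.0
```

Call:
arm_command --targets '[{"hand": -0.7, "x": 0, "y": 0, "z": 0, "yaw": 0}, {"hand": -0.7, "x": 0, "y": 0, "z": 0, "yaw": 0}, {"hand": -0.7, "x": 0, "y": 0, "z": 0, "yaw": 0}]'

```text
clock: 3.35
eef_pos: [541.6, 227.6, 64.7]
eef_rot: [3.141, -0.0, 1.869]
wrist_force: [0.2, 0.4, 0.3]
finger_gap: 41.4
finger_force: 0.0
```

Call:
arm_command --targets '[{"hand": -1, "x": 0, "y": 0, "z": 0, "yaw": 0}, {"hand": -1, "x": 0, "y": 0, "z": 0, "yaw": 0}, {"hand": -1, "x": 0, "y": 0, "z": 0, "yaw": 0}, {"hand": -1, "x": 0, "y": 0, "z": 0, "yaw": 0}]'

```text
clock: 3.75
eef_pos: [541.6, 227.6, 64.5]
eef_rot: [3.141, 0.0, 1.869]
wrist_force: [0.6, 1.1, -0.1]
finger_gap: 28.5
finger_force: 25.0
```

Call:
arm_command --targets '[{"hand": -1, "x": 0, "y": 0, "z": -0.02, "yaw": 0}, {"hand": -1, "x": 0, "y": 0, "z": -0.02, "yaw": 0}, {"hand": -1, "x": 0, "y": 0, "z": -0.02, "yaw": 0}, {"hand": -1, "x": -0.033, "y": -0.01, "z": 0, "yaw": 0}, {"hand": -1, "x": -0.033, "y": -0.01, "z": 0, "yaw": 0}, {"hand": -1, "x": -0.033, "y": -0.01, "z": 0, "yaw": 0}, {"hand": -1, "x": -0.032, "y": -0.01, "z": 0, "yaw": 0}, {"hand": -1, "x": 0, "y": 0, "z": 0, "yaw": 0}]'

```text
clock: 4.55
eef_pos: [541.5, 87.5, 124.2]
eef_rot: [-3.141, 0.0, 1.866]
wrist_force: [-0.2, 0.1, -1.5]
finger_gap: 28.7
finger_force: 25.0
```

```bash
python3 - <<'E'
from h import *
s=st()
i=camera("wrist");j=camera("side");o=np.zeros((384,800,3),np.uint8);o[:,:400]=i[:,56:456];o[:,400:]=cv2.resize(j[160:288,190:323],(400,384),interpolation=cv2.INTER_CUBIC)
cv2.imwrite("pics/w2.png",o[:,:,::-1])
E
```

```text
t 4.55 pos [541.5  87.5 124.2] rot [-3.141  0.     1.866] close dir 0.295 q6 -0.20 F [-0.2  0.1 -1.5] M [-0.    0.13  0.02] gap 28.7 ff 25.0
```

View pics/w2.png

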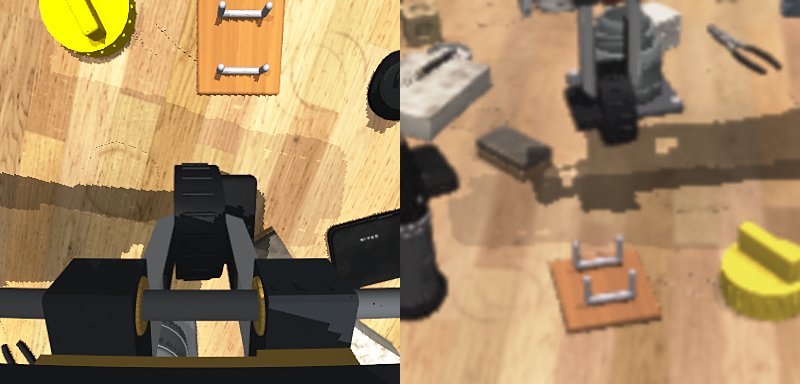

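The left half shows the lid firmly between the fingers, with its bar on the right (far) side at (240,200), and the rack empty. The right half is the side view and confirms that the lid is upright and clear.

Call:
arm_command --targets '[{"hand": -1, "x": 0, "y": 0, "z": 0.02, "yaw": 0}, {"hand": -1, "x": 0, "y": 0, "z": 0.02, "yaw": 0}, {"hand": -1, "x": 0, "y": 0, "z": 0.02, "yaw": 0}, {"hand": -1, "x": 0, "y": 0, "z": 0.008, "yaw": 0}, {"hand": -1, "x": 0, "y": 0, "z": 0, "yaw": 0}, {"hand": -1, "x": 0, "y": 0, "z": 0, "yaw": 0}]'

```text
clock: 5.25
eef_pos: [542.1, 91.1, 57.2]
eef_rot: [3.141, 0.0, 1.869]
wrist_force: [0.2, 0.1, -1.0]
finger_gap: 28.7
finger_force: 25.0
```

Call:
arm_command --targets '[{"hand": -1, "x": 0, "y": 0, "z": 0.0015, "yaw": 0}, {"hand": -1, "x": 0, "y": 0, "z": 0.0015, "yaw": 0}]'

```text
clock: 5.45
eef_pos: [542.1, 90.7, 54.2]
eef_rot: [3.14, 0.0, 1.869]
wrist_force: [0.2, 0.4, -1.1]
finger_gap: 28.5
finger_force: 25.0
```

Call:
arm_command --targets '[{"hand": -1, "x": 0, "y": 0, "z": 0.0015, "yaw": 0}, {"hand": -1, "x": 0, "y": 0, "z": 0, "yaw": 0}]'

```text
clock: 5.65
eef_pos: [542.3, 90.6, 52.9]
eef_rot: [3.14, 0.0, 1.869]
wrist_force: [-1.4, -0.6, 5.6]
finger_gap: 28.8
finger_force: 25.0
```

Call:
arm_command --targets '[{"hand": -1, "x": 0, "y": 0, "z": 0.001, "yaw": 0}, {"hand": -1, "x": 0, "y": 0, "z": 0, "yaw": 0}]'

```text
clock: 5.85
eef_pos: [542.7, 90.6, 52.6]
eef_rot: [3.139, 0.001, 1.869]
wrist_force: [-3.1, 0.4, 12.4]
finger_gap: 28.5
finger_force: 25.0
```

Call:
arm_command --targets '[{"hand": -1, "x": 0, "y": 0, "z": -0.001, "yaw": 0}, {"hand": -0.2, "x": 0, "y": 0, "z": 0, "yaw": 0}, {"hand": -0.2, "x": 0, "y": 0, "z": 0, "yaw": 0}, {"hand": 0.2, "x": 0, "y": 0, "z": -0.005, "yaw": 0}, {"hand": 1, "x": 0, "y": 0, "z": -0.006, "yaw": 0}, {"hand": 1, "x": 0, "y": 0, "z": -0.005, "yaw": 0}, {"hand": 1, "x": 0, "y": 0, "z": 0, "yaw": 0}, {"hand": 1, "x": 0, "y": 0, "z": 0, "yaw": 0}, {"hand": 1, "x": 0, "y": 0, "z": 0, "yaw": 0}, {"hand": 1, "x": 0, "y": 0, "z": 0, "yaw": 0}]'

```text
clock: 6.85
eef_pos: [541.6, 90.6, 67.7]
eef_rot: [-3.141, -0.0, 1.869]
wrist_force: [-0.1, 0.4, 0.1]
finger_gap: 90.3
finger_force: 0.2
```

```bash
python3 - <<'E'
from h import *
s=st()
i=camera("wrist");j=camera("side");o=np.zeros((384,800,3),np.uint8);o[:,:400]=i[:,56:456];o[:,400:]=cv2.resize(j[140:268,190:323],(400,384),interpolation=cv2.INTER_CUBIC)
cv2.imwrite("pics/w3.png",o[:,:,::-1])
E
```

```text
t 6.85 pos [541.6  90.6  67.7] rot [-3.141 -0.     1.869] close dir 0.298 q6 -0.20 F [-0.1  0.4  0.1] M [-0.05 -0.06 -0.04] gap 90.3 ff 0.2
```

View pics/w3.png

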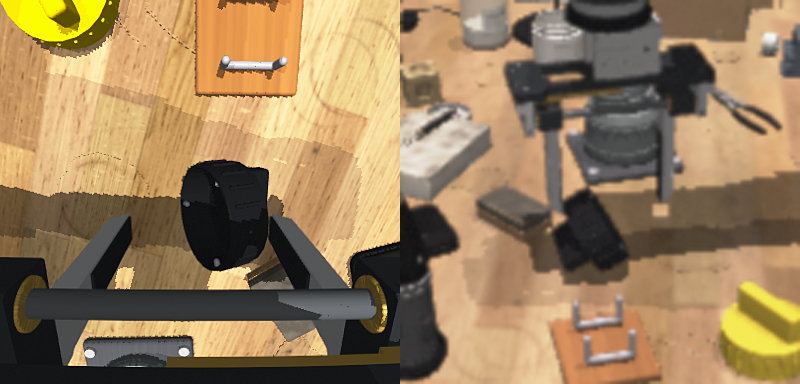

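The lid has toppled to its bar side and leans on the far finger, with its rim at (225,215) in the left half. The far finger can push it back upright and over onto its underside.

Call:
arm_command --targets '[{"hand": 1, "x": 0, "y": 0, "z": 0.012, "yaw": 0}, {"hand": 1, "x": 0, "y": -0.01, "z": 0, "yaw": 0}, {"hand": 1, "x": 0, "y": -0.01, "z": 0, "yaw": 0}, {"hand": 1, "x": 0, "y": -0.01, "z": 0, "yaw": 0}, {"hand": 1, "x": 0, "y": 0, "z": 0, "yaw": 0}]'

```text
clock: 7.45
eef_pos: [511.8, 81.5, 56.1]
eef_rot: [-3.141, -0.0, 1.869]
wrist_force: [-0.5, -0.0, -0.5]
finger_gap: 93.8
finger_force: 0.0
```

```bash
python3 - <<'E'
from h import *
s=st()
i=camera("wrist");j=camera("side");o=np.zeros((384,800,3),np.uint8);o[:,:400]=i[:,56:456];o[:,400:]=cv2.resize(j[140:268,190:323],(400,384),interpolation=cv2.INTER_CUBIC)
cv2.imwrite("pics/w4.png",o[:,:,::-1])
E
```

```text
t 7.45 pos [511.8  81.5  56.1] rot [-3.141 -0.     1.869] close dir 0.298 q6 -0.21 F [-0.5 -0.  -0.5] M [-0.08  0.02  0.  ] gap 93.8 ff 0.0
```

View pics/w4.png

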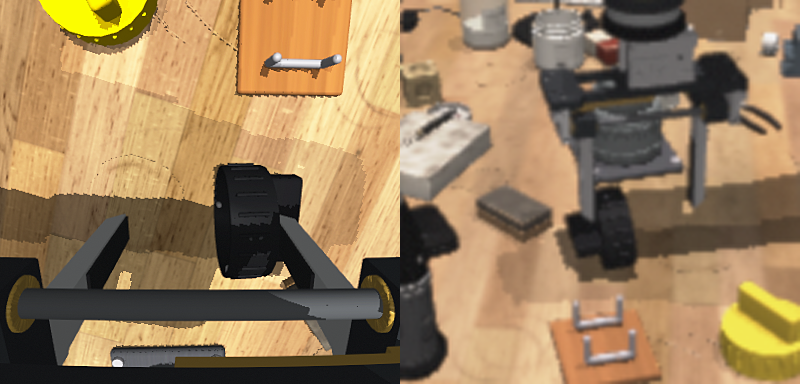

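The lid is now nearly upright against the far finger, with its rim at (245,220). I keep pushing it over the other way while rising.

Call:
arm_command --targets '[{"hand": 1, "x": 0, "y": -0.008, "z": -0.003, "yaw": 0}, {"hand": 1, "x": 0, "y": -0.008, "z": -0.004, "yaw": 0}, {"hand": 1, "x": 0, "y": -0.008, "z": -0.004, "yaw": 0}, {"hand": 1, "x": 0, "y": -0.008, "z": -0.004, "yaw": 0}, {"hand": 1, "x": 0, "y": -0.01, "z": 0, "yaw": 0}, {"hand": 1, "x": 0, "y": -0.01, "z": 0, "yaw": 0}, {"hand": 1, "x": 0, "y": 0, "z": 0, "yaw": 0}, {"hand": 1, "x": 0, "y": 0, "z": -0.04, "yaw": 0}, {"hand": 1, "x": 0, "y": 0, "z": -0.04, "yaw": 0}, {"hand": 1, "x": 0, "y": 0, "z": 0, "yaw": 0}]'

```text
clock: 8.55
eef_pos: [465.5, 66.7, 155.4]
eef_rot: [3.134, 0.002, 1.869]
wrist_force: [1.0, -0.3, 0.1]
finger_gap: 93.9
finger_force: 0.0
```

```bash
python3 - <<'E'
from h import *
s=st()
i=camera("wrist");j=camera("side");t=camera("top");o=np.zeros((384,800,3),np.uint8);o[:,:512]=i;o[:192,512:800]=cv2.resize(j[160:288,190:382],(288,192),interpolation=cv2.INTER_CUBIC)
cv2.imwrite("pics/w5.png",o[:,:,::-1])
E
```

```text
t 8.55 pos [465.5  66.7 155.4] rot [3.134e+00 2.000e-03 1.869e+00] close dir 0.298 q6 -0.23 F [ 1.  -0.3  0.1] M [-0.03 -0.04  0.01] gap 93.9 ff 0.0
```

View pics/w5.png

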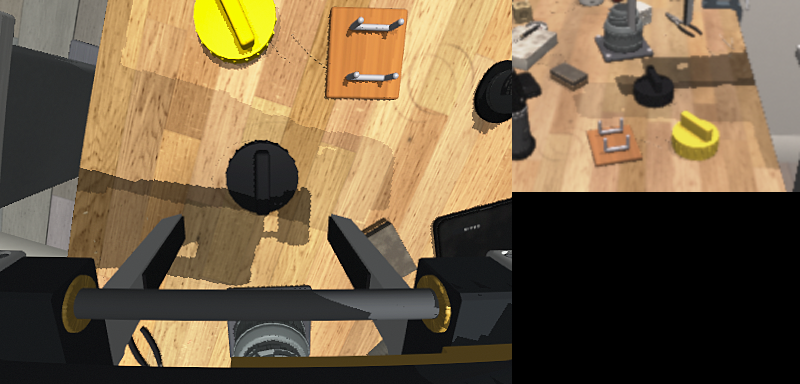

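The lid lies flat on its underside at (262,178), with its bar along the image rows (column 261, rows 150–198). That matches the closing direction.

```bash
python3 - <<'E'
from h import *
s=st();i=camera("wrist");c=get_calibration("wrist")
v=i.max(2);m=((v<62)).astype(np.uint8);m[:130]=0;m[225:]=0;m[:,:215]=0;m[:,310:]=0
m=cv2.morphologyEx(m,cv2.MORPH_OPEN,np.ones((5,5)))
n,l,stt,ce=cv2.connectedComponentsWithStats(m);k=1+stt[1:,4].argmax();print(stt[k],ce[k])
pts=cv2.findContours((l==k).astype(np.uint8),0,1)[0][0]
w=cast(c,pts.reshape(-1,2),15)[:,:2].astype(np.float32)
print("encl z15",cv2.minEnclosingCircle(w))
b=cast(c,[(255,152),(268,152),(255,198),(268,198)],55.5);print(b.round(1).tolist(),b.mean(0))
d=b[0]+b[1]-b[2]-b[3];print("bar dir",np.arctan2(d[1],d[0])-np.pi/2)
print(to(*b.mean(0)[:2],45,s))
# barrel mouth from here
E
```

```text
t 8.70 pos [463.   66.5 150.1] rot [-3.141 -0.     1.869] close dir 0.298 q6 -0.23 F [ 1.1  0.2 -0.6] M [-0.12  0.   -0.01] gap 93.8 ff 0.0
[ 229  142   73   76 4272] [264.95201311 178.76966292]
encl z15 ((471.5171203613281, 68.57979583740234), 42.81452941894531)
[[450.8, 101.3, 55.5], [462.4, 104.8, 55.5], [463.9, 58.5, 55.5], [476.0, 62.2, 55.5]] [463.29994271  81.68900564  55.5       ]
bar dir 0.3027033801200496
[ 14.4   4.8 105.1]
```

```bash
python3 - <<'E'
from h import *
s=st();i=camera("wrist");c=get_calibration("wrist");a=i.astype(int)
m=((a.max(2)<90)&((a.max(2)-a.min(2))<14)).astype(np.uint8);m[:130]=0;m[225:]=0;m[:,:215]=0;m[:,310:]=0
m=cv2.morphologyEx(m,cv2.MORPH_OPEN,np.ones((5,5)))
n,l,stt,ce=cv2.connectedComponentsWithStats(m);k=1+stt[1:,4].argmax();print(stt[k],ce[k])
x,y,w,h=stt[k][:4]
from scipy.spatial.transform import Rotation as Ro
R=Ro.from_euler("xyz",s["eef_rot"]).as_matrix()
T=lambda P:((P-s["eef_pos"])@R).round(1).tolist()
print("L,R z29.5",T(cast(c,[(x,y+h/2),(x+w,y+h/2)],29.5)))
print("bottom z29.5",T(cast(c,[(x+w/2,y+h)],29.5)),"top z29.5,z0",T(cast(c,[(x+w/2,y)],29.5)),T(cast(c,[(x+w/2,y)],0)))
print("barrows lum",a[138:220:2,261].sum(1)//3)
print("col lum row 165",a[165,222:304:2].sum(1)//3)
cv2.imwrite("pics/w6.png",cv2.resize(i[125:230,210:315],(630,630)[:1]*0 or None,fx=5,fy=5,interpolation=cv2.INTER_CUBIC)[:,:,::-1])
E
```

```text
t 8.75 pos [462.8  66.5 149.8] rot [-3.14  -0.     1.869] close dir 0.298 q6 -0.23 F [ 0.4 -1.2  1. ] M [-0.08  0.   -0.06] gap 93.5 ff 0.0
[ 230  142   71   75 4181] [265.10667304 178.70294188]
L,R z29.5 [[4.1, -27.4, 120.3], [4.2, 46.8, 120.2]]
bottom z29.5 [[-37.5, 10.0, 120.2]] top z29.5,z0 [[43.1, 9.4, 120.3]] [[39.9, 10.3, 149.8]]
barrows lum [164 166   0  20  46  44  44  10  15  32  35  35  34  34  33  33  30  32
  32  32  30  30  30  32  30  30  31  28  29  28  29  27  17  14  16  15
  14  15  14  13  84]
col lum row 165 [190 177 182 175 184  55  39  40  39  39  39  39  39  39  40  40  41  32
  13  26  37  38  39  40  40  29  35  40  40  39  40  40  41  39  40  39
  39  40  26 150 156]
```

Call:
arm_command --targets '[{"hand": 1, "x": 0.003, "y": 0.009, "z": 0.02, "yaw": 0}, {"hand": 0.2, "x": 0, "y": 0, "z": 0.025, "yaw": 0}, {"hand": 0, "x": 0, "y": 0, "z": 0.025, "yaw": 0}, {"hand": -0.2, "x": 0, "y": 0, "z": 0.025, "yaw": 0}, {"hand": -0.2, "x": 0, "y": 0, "z": 0.018, "yaw": 0}, {"hand": -1, "x": 0, "y": 0, "z": 0, "yaw": 0}, {"hand": -1, "x": 0, "y": 0, "z": 0, "yaw": 0}, {"hand": -1, "x": 0, "y": 0, "z": 0, "yaw": 0}, {"hand": -1, "x": 0, "y": 0, "z": 0, "yaw": 0}, {"hand": -1, "x": 0, "y": 0, "z": 0, "yaw": 0}]' --newtons 20

```text
clock: 9.8
eef_pos: [471.4, 72.1, 38.6]
eef_rot: [3.141, 0.0, 1.869]
wrist_force: [0.3, 0.5, -1.1]
finger_gap: 25.0
finger_force: 0.0
```

Call:
arm_command --targets '[{"hand": -1, "x": 0, "y": 0, "z": 0, "yaw": 0}, {"hand": -1, "x": 0, "y": 0, "z": 0, "yaw": 0}, {"hand": -1, "x": 0, "y": 0, "z": 0, "yaw": 0}, {"hand": -1, "x": 0, "y": 0, "z": 0, "yaw": 0}, {"hand": -1, "x": 0, "y": 0, "z": 0, "yaw": 0}]'

```text
clock: 10.3
eef_pos: [471.2, 72.1, 38.2]
eef_rot: [3.141, 0.0, 1.869]
wrist_force: [-1.1, -0.3, 5.6]
finger_gap: 14.0
finger_force: 20.0
```

Call:
arm_command --targets '[{"hand": -1, "x": 0, "y": 0, "z": -0.025, "yaw": 0}, {"hand": -1, "x": 0, "y": 0, "z": -0.03, "yaw": 0}, {"hand": -1, "x": 0, "y": 0, "z": -0.03, "yaw": 0}, {"hand": -1, "x": 0, "y": 0, "z": -0.03, "yaw": 0}, {"hand": -1, "x": 0, "y": 0, "z": -0.015, "yaw": 0}, {"hand": -1, "x": 0, "y": 0, "z": 0, "yaw": 0}]'

```text
clock: 10.9
eef_pos: [471.8, 72.1, 169.5]
eef_rot: [3.139, 0.001, 1.869]
wrist_force: [-0.4, -0.1, -1.3]
finger_gap: 13.6
finger_force: 20.0
```

```bash
python3 - <<'E'
from h import *
s=st();i=camera("wrist");c=get_calibration("wrist")
o=np.zeros((384,800,3),np.uint8);o[:,:512]=i;t=camera("top");o[:288,512:]=cv2.resize(t[150:246,250:346],(288,288),interpolation=cv2.INTER_CUBIC);np.save("pics/w7.npy",i);np.save("pics/t7.npy",t)
cv2.imwrite("pics/w7.png",o[:,:,::-1])
E
```

```text
t 10.90 pos [471.8  72.1 169.5] rot [3.139e+00 1.000e-03 1.869e+00] close dir 0.298 q6 -0.22 F [-0.4 -0.1 -1.3] M [-0.07  0.06  0.04] gap 13.6 ff 20.0
```

View pics/w7.png

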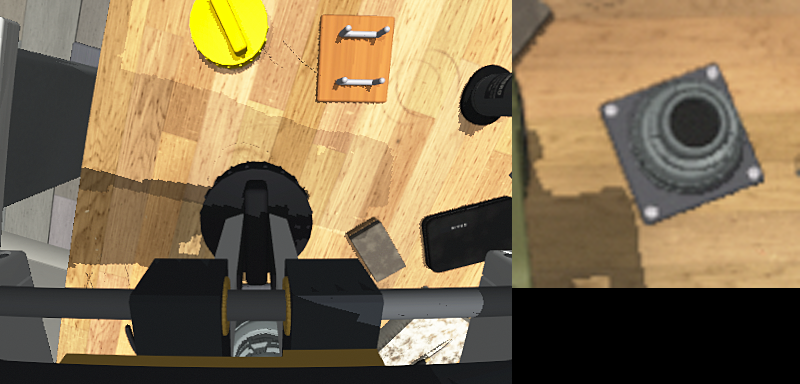

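The lid hangs level from the bar, centred at column 256 (columns 200–313, top row 161). The right crop shows the barrel foot's bolts and the dark mouth at (697,121).

```bash
python3 - <<'E'
from h import *
s=manip.read_state();c=get_calibration("wrist");t=np.load("pics/t7.npy");ct=get_calibration("top")
from scipy.spatial.transform import Rotation as Ro
R=Ro.from_euler("xyz",s["eef_rot"]).as_matrix()
T=lambda P:((P-s["eef_pos"])@R).round(1).tolist()
z0=s["eef_pos"][2]-38.2
print("top row at rim top/bottom",T(cast(c,[(256.5,161)],z0+29.5)),T(cast(c,[(256.5,161)],z0)))
print("L R",T(cast(c,[(200,216),(313,216)],z0+29.5)))
print("bar near end top",T(cast(c,[(256.5,180)],z0+55.5)))
b=[(250+(x-512)/3-.33,150+y/3-.33) for x,y in((713,72),(610,110),(755,174),(652,213))]
for z in(6,10):print("bolts",z,cast(ct,b,z).mean(0))
g=t.max(2)
for th in(35,45,60):
    m=(g<th).astype(np.uint8);m[:, :295]=0;m[:,325:]=0;m[:175]=0;m[205:]=0
    n,l,q,ce=cv2.connectedComponentsWithStats(m);k=1+q[1:,4].argmax();P=cv2.findContours((l==k).astype(np.uint8),0,1)[0][0]
    e=cv2.fitEllipse(P);print(th,q[k],e,cast(ct,e[0],102).round(1))
E
```

```text
top row at rim top/bottom [[43.3, 0.2, 8.7]] [[38.1, 0.2, 38.2]]
L R [[5.6, -38.1, 8.7], [5.6, 38.5, 8.7]]
bar near end top [[37.0, 0.1, -17.3]]
bolts 6 [ 541.93545297 -122.86842226    6.        ]
bolts 10 [ 541.24329596 -122.38866297   10.        ]Traceback (most recent call last):
  File "<stdin>", line 15, in <module>
ValueError: attempt to get argmax of an empty sequence
```

Call:
arm_command --targets '[{"hand": -1, "x": -0.025, "y": 0.001, "z": 0, "yaw": 0}, {"hand": -1, "x": -0.035, "y": 0.001, "z": 0, "yaw": 0}, {"hand": -1, "x": -0.035, "y": 0.001, "z": 0, "yaw": 0}, {"hand": -1, "x": -0.035, "y": 0.001, "z": 0, "yaw": 0}, {"hand": -1, "x": -0.035, "y": 0.001, "z": 0, "yaw": 0}, {"hand": -1, "x": -0.025, "y": 0.001, "z": 0, "yaw": 0}, {"hand": -1, "x": -0.018, "y": 0, "z": 0, "yaw": 0}, {"hand": -1, "x": 0, "y": 0, "z": 0, "yaw": 0.14}, {"hand": -1, "x": 0, "y": 0, "z": 0, "yaw": 0.14}, {"hand": -1, "x": 0, "y": 0, "z": 0, "yaw": 0.14}]'

```text
clock: 12.0
eef_pos: [537.5, -124.8, 166.7]
eef_rot: [-3.14, -0.0, 1.443]
wrist_force: [0.5, 0.3, -1.2]
finger_gap: 14.0
finger_force: 20.0
```

Call:
arm_command --targets '[{"hand": -1, "x": 0, "y": 0, "z": 0, "yaw": 0.14}, {"hand": -1, "x": 0, "y": 0, "z": 0, "yaw": 0.14}, {"hand": -1, "x": 0, "y": 0, "z": 0, "yaw": 0.14}, {"hand": -1, "x": 0, "y": 0, "z": 0, "yaw": 0.14}, {"hand": -1, "x": 0, "y": 0, "z": 0, "yaw": 0}, {"hand": -1, "x": 0, "y": 0, "z": 0, "yaw": 0}]'

```text
clock: 12.6
eef_pos: [537.7, -124.8, 167.3]
eef_rot: [-3.141, 0.0, 0.893]
wrist_force: [0.1, 0.8, -1.6]
finger_gap: 13.9
finger_force: 20.0
```

```bash
python3 - <<'E'
from h import *
s=st();print(to(539,-124.7,145,s))
E
```

```text
t 12.60 pos [ 537.7 -124.8  167.3] rot [-3.141  0.     0.893] close dir -0.677 q6 0.38 F [ 0.1  0.8 -1.6] M [-0.04  0.1  -0.01] gap 13.9 ff 20.0
[ 0.9  1.  22.3]
```

Call:
arm_command --targets '[{"hand": -1, "x": 0.001, "y": 0.001, "z": 0.015, "yaw": 0}, {"hand": -1, "x": 0, "y": 0, "z": 0.008, "yaw": 0}, {"hand": -1, "x": 0, "y": 0, "z": 0, "yaw": 0}, {"hand": -1, "x": 0, "y": 0, "z": 0, "yaw": 0}]'

```text
clock: 13.0
eef_pos: [539.3, -124.9, 145.0]
eef_rot: [-3.141, 0.0, 0.89]
wrist_force: [-0.6, 1.2, -0.7]
finger_gap: 14.0
finger_force: 20.0
```

Call:
arm_command --targets '[{"hand": -1, "x": 0, "y": 0, "z": 0.005, "yaw": 0}, {"hand": -1, "x": 0, "y": 0, "z": 0.004, "yaw": 0}, {"hand": -1, "x": 0, "y": 0, "z": 0, "yaw": 0}]'

```text
clock: 13.3
eef_pos: [539.0, -124.8, 135.4]
eef_rot: [-3.141, 0.0, 0.889]
wrist_force: [-0.5, -0.1, -1.9]
finger_gap: 13.9
finger_force: 20.0
```

Call:
arm_command --targets '[{"hand": -1, "x": 0, "y": 0, "z": 0.002, "yaw": 0}, {"hand": -1, "x": 0, "y": 0, "z": 0.002, "yaw": 0}, {"hand": -1, "x": 0, "y": 0, "z": 0, "yaw": 0}]'

```text
clock: 13.6
eef_pos: [539.3, -124.5, 131.8]
eef_rot: [-3.141, -0.001, 0.889]
wrist_force: [-0.8, 3.3, -1.5]
finger_gap: 14.1
finger_force: 20.0
```

Call:
arm_command --targets '[{"hand": -1, "x": 0, "y": 0, "z": 0.002, "yaw": 0}, {"hand": -1, "x": 0, "y": 0, "z": 0, "yaw": 0}]'

```text
clock: 13.8
eef_pos: [539.4, -124.6, 129.9]
eef_rot: [-3.141, -0.001, 0.889]
wrist_force: [1.1, 4.8, -0.8]
finger_gap: 14.1
finger_force: 20.0
```

```bash
python3 -c "
from h import *
st()"
```

```text
t 13.80 pos [ 539.4 -124.6  129.9] rot [-3.141e+00 -1.000e-03  8.890e-01] close dir -0.682 q6 0.39 F [ 1.1  4.8 -0.8] M [ 0.98 -0.24 -0.03] gap 14.1 ff 20.0
```

Call:
arm_command --targets '[{"hand": -1, "x": 0.0009, "y": -0.0007, "z": 0, "yaw": 0}, {"hand": -1, "x": 0, "y": 0, "z": 0.001, "yaw": 0}, {"hand": -1, "x": 0, "y": 0, "z": 0, "yaw": 0}]'

```text
clock: 14.1
eef_pos: [539.4, -123.8, 129.3]
eef_rot: [3.141, -0.0, 0.889]
wrist_force: [-1.7, 1.9, 3.6]
finger_gap: 13.6
finger_force: 20.0
```

Call:
arm_command --targets '[{"hand": -1, "x": 0, "y": 0, "z": 0.0015, "yaw": 0}, {"hand": -1, "x": 0, "y": 0, "z": 0, "yaw": 0}]'

```text
clock: 14.3
eef_pos: [539.8, -123.8, 127.4]
eef_rot: [3.14, -0.001, 0.889]
wrist_force: [6.1, 0.6, -2.3]
finger_gap: 13.5
finger_force: 20.0
```

Call:
arm_command --targets '[{"hand": -1, "x": 0, "y": 0, "z": 0.0015, "yaw": 0}, {"hand": -1, "x": 0, "y": 0, "z": 0, "yaw": 0}]'

```text
clock: 14.5
eef_pos: [539.9, -123.8, 126.4]
eef_rot: [3.14, -0.001, 0.889]
wrist_force: [4.3, 2.6, 4.5]
finger_gap: 13.9
finger_force: 20.0
```

Call:
arm_command --targets '[{"hand": -0.55, "x": 0, "y": 0, "z": 0, "yaw": 0}, {"hand": -0.55, "x": 0.003, "y": 0, "z": 0, "yaw": 0}, {"hand": -1, "x": 0, "y": 0, "z": 0, "yaw": 0}, {"hand": -1, "x": 0, "y": 0, "z": 0, "yaw": 0}, {"hand": -1, "x": 0, "y": 0, "z": 0, "yaw": 0}]' --newtons 5

```text
clock: 15.0
eef_pos: [541.2, -121.4, 125.8]
eef_rot: [-3.142, 0.0, 0.889]
wrist_force: [0.9, 0.7, -0.6]
finger_gap: 14.0
finger_force: 5.0
```

```bash
python3 -c "
from h import *
st()
i=camera('side');np.save('pics/s8.npy',i);w=camera('wrist');np.save('pics/w8.npy',w)
o=np.zeros((384,800,3),np.uint8);o[:,:400]=w[:,56:456];o[:,400:]=cv2.resize(i[140:204,230:297],(400,384),interpolation=cv2.INTER_CUBIC);cv2.imwrite('pics/w8.png',o[:,:,::-1])"
```

```text
t 15.00 pos [ 541.2 -121.4  125.8] rot [-3.142  0.     0.889] close dir -0.682 q6 0.40 F [ 0.9  0.7 -0.6] M [-0.05 -0.23  0.03] gap 14.0 ff 5.0
```

View pics/w8.png

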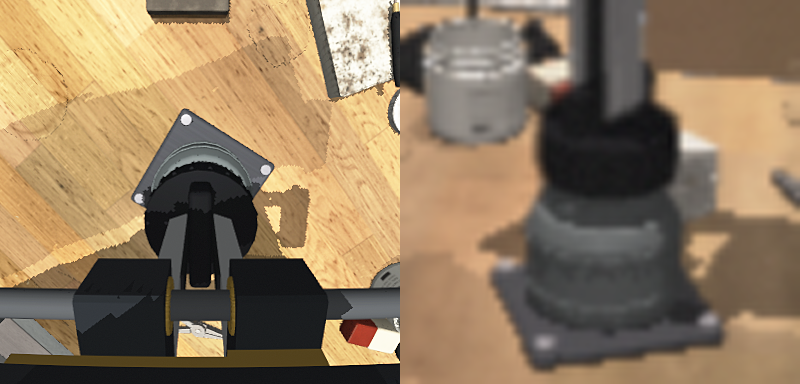

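The lid sits level on the neck, with its rim at columns 201–313 of the wrist view and its underside on the neck in the side view. From here I measure by numbers only.

```bash
cat >> h.py <<'E'
def meas(w=None,i=None):
    w=camera("wrist") if w is None else w; i=camera("side") if i is None else i
    g=cv2.GaussianBlur(w.max(2),(3,3),0).astype(float)
    def edge(v,th=70):   # first subpixel crossing dark->bright
        k=np.argmax(v>th); return k-1+(th-v[k-1])/(v[k]-v[k-1])
    W=[]
    for r in range(205,232,2):
        W.append((edge(g[r,257+40:360]) +297)-(257-40-edge(g[r,257-40::-1])))
    top=175-edge(g[175::-1,256+25]) 
    s=cv2.GaussianBlur(i,(3,3),0).astype(float).max(2)
    bot=np.mean([165+edge(s[165:185,c],58) for c in range(258,272)])
    up=s[:, 252:256].mean(1)
    print("width",np.round(np.nanmax(W),1),np.round(np.median(W),1),"top",round(top,1),"side bottom row %.2f"%bot)
E
python3 - <<'E'
from h import *
i=np.load('pics/s8.npy');w=np.load('pics/w8.npy');meas(w,i)
print(i[150:185,264].max(1));print(w[220,190:212].max(1),w[220,300:325].max(1))
E
```

```text
width 112.5 111.7 top 166.8 side bottom row 174.03
[ 72  71  62  59  61  60  59  60  60  52  32  22  26  37  37  31  28  24
  24  26  26  25  30  48  58  61  61  68 108 112 110 108  90  87  74]
[239 236 238 246 252 253 252 249 250 248 161   7  14  18  20  19  20  22
  20  21  20  20] [ 18  20  20  20  19  19  20  18  20  20  19  18  12 134 155 140 135 140
 139 136 138 145 154 160 148]
```

Call:
arm_command --targets '[{"hand": -1, "x": 0, "y": 0, "z": 0, "yaw": -0.1}, {"hand": -1, "x": 0, "y": 0, "z": 0, "yaw": -0.1}, {"hand": -1, "x": 0, "y": 0, "z": 0, "yaw": -0.1}, {"hand": -1, "x": 0, "y": 0, "z": 0, "yaw": 0}]'

```text
clock: 15.5
eef_pos: [541.4, -121.5, 126.3]
eef_rot: [3.141, -0.0, 1.19]
wrist_force: [1.6, -0.7, 2.4]
finger_gap: 14.7
finger_force: 4.9
```

```bash
python3 -c "
from h import *
st();meas()"
```

```text
t 15.50 pos [ 541.4 -121.5  126.3] rot [ 3.141 -0.     1.19 ] close dir -0.380 q6 0.09 F [ 1.6 -0.7  2.4] M [-0.15 -0.13 -0.07] gap 14.7 ff 4.9
width 112.7 111.7 top 167.7 side bottom row 174.00
```

Call:
arm_command --targets '[{"hand": -1, "x": 0, "y": 0, "z": 0, "yaw": -0.1}, {"hand": -1, "x": 0, "y": 0, "z": 0, "yaw": -0.1}, {"hand": -1, "x": 0, "y": 0, "z": 0, "yaw": -0.1}, {"hand": -1, "x": 0, "y": 0, "z": 0, "yaw": 0}]'

```text
clock: 16.0
eef_pos: [541.4, -121.5, 126.4]
eef_rot: [3.141, 0.0, 1.489]
wrist_force: [0.2, -0.2, 5.2]
finger_gap: 18.4
finger_force: 5.1
```

```bash
python3 -c "
from h import *
st();meas()"
```

```text
t 16.00 pos [ 541.4 -121.5  126.4] rot [3.141 0.    1.489] close dir -0.082 q6 -0.20 F [ 0.2 -0.2  5.2] M [-0.13 -0.01 -0.08] gap 18.4 ff 5.1
width 113.1 112.6 top 167.3 side bottom row 173.89
```

Call:
arm_command --targets '[{"hand": -1, "x": 0, "y": 0, "z": 0, "yaw": -0.1}, {"hand": -1, "x": 0, "y": 0, "z": 0, "yaw": -0.1}, {"hand": -1, "x": 0, "y": 0, "z": 0, "yaw": 0}]'

```text
clock: 16.4
eef_pos: [540.9, -121.3, 125.5]
eef_rot: [-3.141, -0.0, 1.688]
wrist_force: [0.8, 0.6, -2.7]
finger_gap: 14.0
finger_force: 5.0
```

```bash
python3 -c "
from h import *
st();meas()"
```

```text
t 16.40 pos [ 540.9 -121.3  125.5] rot [-3.141 -0.     1.688] close dir 0.117 q6 -0.40 F [ 0.8  0.6 -2.7] M [ 0.05 -0.17  0.04] gap 14.0 ff 5.0
width 117.7 112.9 top 166.8 side bottom row 174.51
```

Call:
arm_command --targets '[{"hand": -0.6, "x": 0, "y": 0, "z": 0, "yaw": 0}, {"hand": -0.6, "x": 0, "y": 0, "z": 0, "yaw": 0}, {"hand": -0.6, "x": 0, "y": 0, "z": 0, "yaw": 0}]'

```text
clock: 16.8
eef_pos: [541.2, -121.4, 126.0]
eef_rot: [3.142, 0.0, 1.688]
wrist_force: [-0.1, -0.4, 0.4]
finger_gap: 18.5
finger_force: 0.0
```

```bash
python3 -c "
from h import *
st();meas()"
```

```text
t 16.80 pos [ 541.2 -121.4  126. ] rot [3.142 0.    1.688] close dir 0.117 q6 -0.40 F [-0.1 -0.4  0.4] M [-0.06  0.03  0.02] gap 18.5 ff 0.0
width 114.3 109.8 top 164.7 side bottom row 175.53
```

Call:
arm_command --targets '[{"hand": -0.6, "x": 0, "y": 0, "z": 0.004, "yaw": 0}, {"hand": -1, "x": 0, "y": 0, "z": 0, "yaw": 0}, {"hand": -1, "x": 0, "y": 0, "z": 0, "yaw": 0}, {"hand": -1, "x": 0, "y": 0, "z": 0, "yaw": 0}, {"hand": -1, "x": 0, "y": 0, "z": 0, "yaw": -0.1}, {"hand": -1, "x": 0, "y": 0, "z": 0, "yaw": -0.1}, {"hand": -1, "x": 0, "y": 0, "z": 0, "yaw": -0.1}, {"hand": -1, "x": 0, "y": 0, "z": 0, "yaw": 0}]' --newtons 6

```text
clock: 17.7
eef_pos: [541.3, -121.5, 122.0]
eef_rot: [3.141, 0.0, 1.99]
wrist_force: [1.2, -0.8, -1.3]
finger_gap: 17.1
finger_force: 6.6
```

```bash
python3 -c "
from h import *
st();meas()"
```

```text
t 17.70 pos [ 541.3 -121.5  122. ] rot [3.141 0.    1.99 ] close dir 0.419 q6 -0.71 F [ 1.2 -0.8 -1.3] M [-0.11 -0.31 -0.14] gap 17.1 ff 6.6
width 112.5 110.8 top 167.0 side bottom row 175.45
```

Call:
arm_command --targets '[{"hand": -1, "x": 0, "y": 0, "z": 0, "yaw": -0.1}, {"hand": -1, "x": 0, "y": 0, "z": 0, "yaw": -0.1}, {"hand": -1, "x": 0, "y": 0, "z": 0, "yaw": 0}]'

```text
clock: 18.1
eef_pos: [541.3, -121.4, 122.0]
eef_rot: [3.141, 0.0, 2.188]
wrist_force: [1.5, -0.0, -1.1]
finger_gap: 20.7
finger_force: 8.1
```

```bash
python3 -c "
from h import *
st();meas()"
```

```text
t 18.10 pos [ 541.3 -121.4  122. ] rot [3.141 0.    2.188] close dir 0.617 q6 -0.90 F [ 1.5 -0.  -1.1] M [-0.06 -0.34 -0.19] gap 20.7 ff 8.1
width 111.9 110.7 top 167.3 side bottom row 175.48
```

Call:
arm_command --targets '[{"hand": -1, "x": 0, "y": 0, "z": 0, "yaw": 0.1}, {"hand": -1, "x": 0, "y": 0, "z": 0, "yaw": 0.1}, {"hand": -1, "x": 0, "y": 0, "z": 0, "yaw": 0.1}, {"hand": -1, "x": 0, "y": 0, "z": 0, "yaw": 0.1}, {"hand": -1, "x": 0, "y": 0, "z": 0, "yaw": 0.05}, {"hand": -1, "x": 0, "y": 0, "z": 0, "yaw": 0}]' --newtons 5

```text
clock: 18.8
eef_pos: [541.1, -121.3, 121.9]
eef_rot: [-3.141, -0.0, 1.735]
wrist_force: [1.1, 0.3, -0.9]
finger_gap: 14.3
finger_force: 5.0
```

Call:
arm_command --targets '[{"hand": -1, "x": 0, "y": 0, "z": 0.0003, "yaw": 0.1}, {"hand": -1, "x": 0, "y": 0, "z": 0.0003, "yaw": 0.1}, {"hand": -1, "x": 0, "y": 0, "z": 0.0003, "yaw": 0.1}, {"hand": -1, "x": 0, "y": 0, "z": 0.0003, "yaw": 0.1}, {"hand": -1, "x": 0, "y": 0, "z": 0, "yaw": 0}]'

```text
clock: 19.3
eef_pos: [541.6, -121.4, 121.3]
eef_rot: [3.14, -0.0, 1.337]
wrist_force: [2.9, 0.7, 3.4]
finger_gap: 15.3
finger_force: 5.1
```

```bash
python3 -c "
from h import *
st();meas()"
```

```text
t 19.30 pos [ 541.6 -121.4  121.3] rot [ 3.14  -0.     1.337] close dir -0.234 q6 -0.05 F [2.9 0.7 3.4] M [ 0.07 -0.4   0.02] gap 15.3 ff 5.1
width 115.8 110.7 top 167.9 side bottom row 175.45
```

Call:
arm_command --targets '[{"hand": -1, "x": 0, "y": 0, "z": 0.0003, "yaw": 0.1}, {"hand": -1, "x": 0, "y": 0, "z": 0.0003, "yaw": 0.1}, {"hand": -1, "x": 0, "y": 0, "z": 0.0003, "yaw": 0.1}, {"hand": -1, "x": 0, "y": 0, "z": 0.0003, "yaw": 0.1}, {"hand": -1, "x": 0, "y": 0, "z": 0, "yaw": 0}]'

```text
clock: 19.9
eef_pos: [541.7, -121.5, 120.2]
eef_rot: [3.14, -0.001, 0.938]
wrist_force: [2.9, 0.6, 6.1]
finger_gap: 22.1
finger_force: 5.4
```

```bash
python3 -c "
from h import *
st();meas()"
```

```text
t 19.90 pos [ 541.7 -121.5  120.2] rot [ 3.14e+00 -1.00e-03  9.38e-01] close dir -0.633 q6 0.35 F [2.9 0.6 6.1] M [ 0.15 -0.35  0.18] gap 22.1 ff 5.4
width 115.4 111.5 top 166.9 side bottom row 175.45
```

Call:
arm_command --targets '[{"hand": -1, "x": 0, "y": 0, "z": 0.0005, "yaw": 0.1}, {"hand": -1, "x": 0, "y": 0, "z": 0.0005, "yaw": 0.1}, {"hand": -1, "x": 0, "y": 0, "z": 0.0005, "yaw": 0.1}, {"hand": -1, "x": 0, "y": 0, "z": 0.0005, "yaw": 0.1}, {"hand": -1, "x": 0, "y": 0, "z": 0, "yaw": 0}]'

```text
clock: 20.5
eef_pos: [541.7, -121.6, 118.2]
eef_rot: [3.14, -0.001, 0.538]
wrist_force: [3.2, 0.4, 4.7]
finger_gap: 21.8
finger_force: 4.9
```

```bash
python3 -c "
from h import *
st();meas()"
```

```text
t 20.50 pos [ 541.7 -121.6  118.2] rot [ 3.14e+00 -1.00e-03  5.38e-01] close dir -1.033 q6 0.75 F [3.2 0.4 4.7] M [-0.03 -0.5   0.06] gap 21.8 ff 4.9
width 112.9 112.1 top 165.5 side bottom row 176.26
```

Call:
arm_command --targets '[{"hand": -1, "x": 0, "y": 0, "z": 0, "yaw": 0}, {"hand": -1, "x": 0, "y": 0, "z": 0, "yaw": 0}, {"hand": -1, "x": 0, "y": 0, "z": 0.0005, "yaw": 0}, {"hand": -1, "x": 0, "y": 0, "z": 0.0005, "yaw": 0}]' --newtons 15

```text
clock: 21.0
eef_pos: [541.3, -121.6, 116.7]
eef_rot: [3.141, -0.0, 0.539]
wrist_force: [1.7, -1.3, 6.4]
finger_gap: 14.2
finger_force: 15.0
```

```bash
python3 -c "
from h import *
st();meas()
c=get_calibration('side');print(proj(c,[[541,-80,z] for z in (91,88,83.5,77)])[:,1])"
```

```text
t 21.00 pos [ 541.3 -121.6  116.7] rot [ 3.141 -0.     0.539] close dir -1.032 q6 0.74 F [ 1.7 -1.3  6.4] M [-0.5  -0.11  0.08] gap 14.2 ff 15.0
width 114.0 112.2 top 163.4 side bottom row 176.80
[173.35245451 174.19257085 175.44861607 177.25421494]
```

Call:
arm_command --targets '[{"hand": -1, "x": 0, "y": 0, "z": 0.0005, "yaw": 0.1}, {"hand": -1, "x": 0, "y": 0, "z": 0.0005, "yaw": 0.1}, {"hand": -1, "x": 0, "y": 0, "z": 0.0005, "yaw": 0.1}, {"hand": -1, "x": 0, "y": 0, "z": 0, "yaw": 0}]'

```text
clock: 21.5
eef_pos: [541.3, -121.4, 115.2]
eef_rot: [-3.141, -0.0, 0.237]
wrist_force: [1.3, -1.0, 4.1]
finger_gap: 14.2
finger_force: 15.1
```

```bash
python3 -c "
from h import *
st();meas()"
```

```text
t 21.50 pos [ 541.3 -121.4  115.2] rot [-3.141 -0.     0.237] close dir -1.334 q6 1.05 F [ 1.3 -1.   4.1] M [-0.16 -0.14 -0.15] gap 14.2 ff 15.1
width 113.6 113.2 top 162.2 side bottom row 177.46
```

Call:
arm_command --targets '[{"hand": -1, "x": 0, "y": 0, "z": 0.0004, "yaw": 0.1}, {"hand": -1, "x": 0, "y": 0, "z": 0, "yaw": 0.1}, {"hand": -1, "x": 0, "y": 0, "z": 0, "yaw": 0}]'

```text
clock: 21.9
eef_pos: [541.1, -121.1, 114.4]
eef_rot: [-3.141, 0.0, 0.039]
wrist_force: [1.7, 1.2, 2.5]
finger_gap: 14.3
finger_force: 15.0
```

```bash
python3 -c "
from h import *
st();meas()"
```

```text
t 21.90 pos [ 541.1 -121.1  114.4] rot [-3.141  0.     0.039] close dir -1.531 q6 1.24 F [1.7 1.2 2.5] M [ 0.24 -0.17 -0.07] gap 14.3 ff 15.0
width 115.8 111.9 top 153.4 side bottom row 177.75
```

Call:
arm_command --targets '[{"hand": -1, "x": 0, "y": 0, "z": 0, "yaw": 0.1}, {"hand": -1, "x": 0, "y": 0, "z": 0, "yaw": 0.1}, {"hand": -1, "x": 0, "y": 0, "z": 0, "yaw": 0}]'

```text
clock: 22.3
eef_pos: [541.0, -121.4, 114.4]
eef_rot: [3.141, 0.001, -0.159]
wrist_force: [1.3, -0.6, 0.3]
finger_gap: 14.7
finger_force: 15.3
```

```bash
python3 -c "
from h import *
st();meas()"
```

```text
t 22.30 pos [ 541.  -121.4  114.4] rot [ 3.141e+00  1.000e-03 -1.590e-01] close dir 1.412 q6 1.44 F [ 1.3 -0.6  0.3] M [-0.08 -0.22  0.26] gap 14.7 ff 15.3
width 113.7 111.8 top 162.5 side bottom row 177.68
```

Call:
arm_command --targets '[{"hand": -1, "x": 0, "y": 0, "z": 0, "yaw": 0.1}, {"hand": -1, "x": 0, "y": 0, "z": 0, "yaw": 0.1}, {"hand": -1, "x": 0, "y": 0, "z": 0, "yaw": 0}]'

```text
clock: 22.7
eef_pos: [540.9, -121.4, 114.5]
eef_rot: [3.141, 0.001, -0.359]
wrist_force: [0.5, -1.2, -0.3]
finger_gap: 17.2
finger_force: 18.0
```

```bash
python3 -c "
from h import *
st();meas()"
```

```text
t 22.70 pos [ 540.9 -121.4  114.5] rot [ 3.141e+00  1.000e-03 -3.590e-01] close dir 1.212 q6 1.64 F [ 0.5 -1.2 -0.3] M [-0.19  0.19  0.45] gap 17.2 ff 18.0
width 112.5 111.6 top 154.0 side bottom row 177.35
```

Call:
arm_command --targets '[{"hand": -1, "x": 0, "y": 0, "z": 0, "yaw": 0}, {"hand": -1, "x": 0, "y": 0, "z": 0, "yaw": 0}, {"hand": 0, "x": 0, "y": 0, "z": 0, "yaw": 0}, {"hand": 0, "x": 0, "y": 0, "z": 0, "yaw": 0}, {"hand": 0, "x": 0, "y": 0, "z": 0, "yaw": 0}, {"hand": 0, "x": 0, "y": 0, "z": -0.02, "yaw": 0}, {"hand": 0, "x": 0, "y": 0, "z": -0.03, "yaw": 0}, {"hand": 0, "x": 0, "y": 0, "z": -0.03, "yaw": 0}, {"hand": 0, "x": 0, "y": 0, "z": -0.03, "yaw": 0}, {"hand": 0, "x": 0, "y": 0, "z": 0, "yaw": 0}]'

```text
clock: 23.8
eef_pos: [542.5, -121.7, 228.8]
eef_rot: [-3.141, -0.007, -0.361]
wrist_force: [-0.3, 0.1, -0.8]
finger_gap: 46.9
finger_force: 0.0
```

```bash
python3 - <<'E'
from h import *
st()
s=cv2.GaussianBlur(camera("side"),(3,3),0).astype(float).max(2)
def edge(v,th=58):
    k=np.argmax(v>th); return k-1+(th-v[k-1])/(v[k]-v[k-1])
print("bottom rows",[round(165+edge(s[165:185,c]),2) for c in range(254,277,2)])
# bystanders: compare top pictures
t=camera("top").astype(int);t0=np.load("pics/top0.npy").astype(int)
d=(abs(t-t0).max(2)>60).astype(np.uint8);d=cv2.morphologyEx(d,cv2.MORPH_OPEN,np.ones((3,3)))
n,l,q,ce=cv2.connectedComponentsWithStats(d);print(q[1:].tolist())
E
```

```text
t 23.80 pos [ 542.5 -121.7  228.8] rot [-3.141 -0.007 -0.361] close dir 1.210 q6 1.65 F [-0.3  0.1 -0.8] M [ 0.07  0.18 -0.02] gap 46.9 ff 0.0
bottom rows [np.float64(175.05), np.float64(175.74), np.float64(176.5), np.float64(176.82), np.float64(177.14), np.float64(177.35), np.float64(177.09), np.float64(176.63), np.float64(176.52), np.float64(175.83), np.float64(174.54), np.float64(162.76)]
[[310, 108, 7, 8, 48], [321, 115, 4, 4, 15], [253, 116, 133, 193, 12906], [303, 119, 10, 14, 103], [151, 180, 37, 31, 855], [311, 184, 6, 4, 21], [294, 196, 3, 3, 9], [329, 206, 3, 3, 9], [294, 219, 5, 4, 18], [321, 290, 16, 5, 60], [281, 294, 6, 4, 22], [279, 300, 11, 8, 61], [300, 300, 3, 3, 9], [363, 306, 4, 11, 36], [358, 319, 7, 28, 87], [258, 329, 42, 25, 886], [200, 354, 129, 30, 2365], [141, 372, 3, 3, 9], [264, 373, 20, 11, 103], [146, 374, 34, 10, 135]]
```

```bash
python3 - <<'E'
from h import *
i=camera("side");s=cv2.GaussianBlur(i,(3,3),0).astype(float).max(2)
def edge(v,th):
    k=np.argmax(v>th); return k-1+(th-v[k-1])/(v[k]-v[k-1])
for th in(45,50,58,65): print(th,round(np.mean([165+edge(s[165:185,c],th) for c in range(258,272)]),2))
print(s[165:184,264].round())
w=camera("wrist");c=get_calibration("wrist");p=proj(c,[[541,-121.5,106.5]])[0];print(p,[proj(c,[[541+40*np.cos(a),-121.5+40*np.sin(a),106.5]])[0].round(1).tolist() for a in np.arange(4)*np.pi/2-.361])
r=int(p[1]);print(w[r,int(p[0])-70:int(p[0])+70].max(1))
E
```

```text
45 176.21
50 176.47
58 176.85
65 177.17
[ 22.  21.  22.  23.  23.  23.  23.  24.  24.  24.  26.  35.  51.  71.
  94. 106. 102.  91.  81.]
[256.48859605 182.3659494 ] [[256.5, 143.6], [217.9, 182.4], [256.5, 218.6], [295.1, 182.4]]
[212 211 216 219 221 221 220 216 205 189 193 211 220 219 212 216 221 220
 216 215 216 219 222 220 213 210 207 201 199 200 202 213 174  79  15  17
  21  17  20  20  18  20  19  20  19  18  17  19  18  20  20  18  21  19
  20  21  20  20  20  21  18  18  16  18  18  18  19  19  19  20  19  21
  18  19  19  16  14  19  21  20  18  18  32  39  39  39  39  39  39  40
  39  39  39  39  41  40  39  39  39  39  39  38  38  38  38  37  35  55
  62  60  89 144 159 152 149 149 148 147 138 231 252 248 246 246 246 246
 245 245 245 245 244 243 243 244 246 246 245 245 239 231]
```

```bash
python3 -c "
from cell import manip
print(manip.sign_off())"
```

```text
the job is handed in; nothing more can be done
None
```

The lid is on the barrel and handed in at about 24 s: it was turned back until it dropped into the thread and hit the wall, then turned forward about 1.9 rad to the stop (about 77 mm by camera) and let go, with the torch, block and pliers never touched.

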